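# Flip the drying-bay marker from red to green

### The arm

A 7-joint arm with a two-finger parallel gripper is mounted at the origin on the work surface. World frame = base frame: x ahead of the robot, y to its left, z up, the work surface at z = 0. Lengths are in m, angles in rad, forces in N, time in s.
With the tool pointing down it reaches from about 0.4 to 0.9 m from the base axis. Payload 5.5 kg.
Tool frame: the origin (TCP) lies at the very end of the fingers, on their centre line; the grasp point (between the pads) lies 19 mm behind it; z points along the fingers, y is the line along which they close (so a half turn about z gives the same grasp; the last joint's range is limited). The gripper opens to 85 mm and grips with 20 to 120 N. Pads are 22 mm wide; open, the fingers measure 114 mm over their backs; the gripper's body (76 mm by 85 mm) begins 54 mm behind the grasp point. The pads swing forward as they close: fully open they stand 13 mm farther back than shut.
Start: joints at [-0.879, 0.501, -0.427, 1.55, 0.221, 1.138, -0.21], TCP at [0.27, 0.591, 0.231] pointing down, gripper open.
Joint ranges: [-2.88, 2.88], [-0.31, 2.03], [-1.54, 1.56], [0.2, 2.42], [-1.41, 4.55], [0.19, 2.02], [-2.57, 2.57]. Speed limits (rad/s): [2.57, 2.57, 3.14, 3.14, 3.14, 3.14, 3.14].

### API

Orientations are given as a unit quaternion [w, x, y, z].
In Python, from rig import sensors, optics, env gives the robot as it stands. The module is installed in compiled form; this text tells all that it offers.
- The arm moves only by the shell command python3 -m crank 'ROWS' [FORCE]. ROWS is JSON, a list of rows, each an object with "claw": the opening, from 0 (shut) to 1 (fully open); "travel": the shift along the tool's x, y, z in cm, a list of three; "rot": the turn, a rotation vector about the tool's x, y, z in rad, a list of three. A call has 1 to 8 rows; each row shifts and turns the commanded pose from where the row before left it, along the tool's axes as they then stand; what a row does not reach is not made up. A row lasts 1/8 s, in which the tool goes at most 62.5 mm and 10.7 degrees, less where a joint would pass 70% of its speed; a pose out of reach is approached as far as the arm can. A call is refused whole if a number of a shift passes 6.25 or a number of a turn 0.188, either way. A call with a gripper value outside its range is refused whole. The fingers move at their own pace and stop on an object; FORCE is the grip in N (left out, the last holds). Time passes only in rows, so rows that do not move let the fingers close. It gives the time, the measured TCP pose, the force, the opening and the grip force at its end, in the units of the state.
- sensors.get_obs(): the state, without advancing time (a new reading comes with each control period).
- optics.camera(name): name is "side" or "top" or "wrist"; returns (picture, depth): 400x640x3 uint8, red, green, blue; 400x640 float32, m along the optical axis (not along the pixel's ray), 0 where there is no reading.
- optics.get_calibration(name): a dict with "fx", "fy", "cx", "cy" (pixels), "cam_to_world" (4x4, takes a point from camera to world coordinates). Camera axes: x right, y down, z forward; pixel columns grow to the right and rows downward; lengths in m; the calibration is good to about 2 mm. The wrist camera is an equidistant fisheye: a pixel r from the principal point sees the ray r / f radians off the axis. A picture is of the moment at which its call begins: read the wrist's pose just before it. get_calibration takes no time and is no camera call; for the wrist camera it gives the pose at the moment of the call.
- env.sign_off(): hands the job in; it is judged then, once.
Trained networks look in the newest picture that a camera, given by its name, has taken for a name from the list of things; names that differ only in an ending like _2 or _b are one class to them, and where a whole thing is asked for, a point or a joint stands for the part that bears it (a point fixed in the world has none). Each returns a list of dicts, best first, with "conf" (0 to 1); they miss things now and then, are a little off and sometimes report something else, mostly with a low value. They report only what shows in the picture. A call takes as long as a camera call.
- optics.trace(camera, name): "mask" (400x640 bool, what is visible of it) and "position" ([column, row] in pixels, amid what is visible of it).
- optics.tip_of(camera, name): "position" ([column, row] in pixels: a listed point, or the origin of a listed thing).
The state is a dict: "t": time; "joint_positions": joint angles; "joint_velocities": joint speeds; "joint_efforts": joint torques, N m; "tcp_pos": TCP position; "tool_rot": TCP orientation; "contact_force": force on the tool from outside, world axes, zero at the start; "torque": the same for the moment, N m; "grip_width": finger opening in m; "gripper_force": force on a finger pad.
Only numpy, scipy, OpenCV 4.12 (cv2) and the standard library are available. Lean on these libraries where they do the work, as an engineer would, in place of code of your own. Each camera call takes 0.05 s, during which the arm holds its last target. There are 200 camera calls.

### The job

The glue-up in the yellow bay has cured: with a fingertip, push the flip marker on the yellow stand right over its hinge (its wooden peg gets it started, then the plate), until it lies flat on the other side with its green face up. Only push it, do not pinch its peg or plate between the fingers. Leave the blue stand's marker lying red side up, and do not pick up or shift the glue bottle, the screwdriver or the bird feeder.

Things in the scene. Friction and masses are not known exactly. Their poses are not given: they have to be found in the camera images.
- bay_yellow: yellow painted wooden stand fixed to the bench: base 220 x 150 x 15 mm, two yellow posts 30 x 14 mm, 100 mm high, at y = +-66 mm, with its flip marker hinged between them. Origin: centre of the underside; x along the 220 mm side, z up. Two wooden rests, 14 mm square, 71 mm high, at x = +-68, y = -35 mm. 
- flag_yellow (a joint): Angle of the yellow stand's marker: 0 lies flat to the stand -x side, red up (start 0 to 0.25); 1.57 upright; 3.14 (stop) flat to the +x side, green up. Stiff hinge (0.06 N m friction): it stays at any angle it is left. 
- peg_yellow (a point): Middle of the wooden peg of the marker on the yellow stand, in the plate mid-plane. A dowel, 12 mm diameter, 80 mm long, square through the plate: it stands 40 mm out from the mid-plane on both faces, 75 mm from the hinge axis, 28 mm off the plate middle towards the stand +y. Axes turn with the plate: +x from free edge to hinge, y along the hinge, +z where the red face looks.
- hinge_yellow (a point): Middle of the hinge axis of the marker on the yellow stand: 75 mm above the bench, straight over the stand origin; fixed, axes as the stand. The axis runs along y. Lying flat, the plate is hard to lift by its edge: pushing the upper half of the peg level towards the hinge swings it up; then the plate edge and green face can be pushed over and down to the stop.
- plate_yellow (a point): Centre of the plate of the marker on the yellow stand, in its mid-plane, 45 mm from the hinge axis; axes as at the peg. Plywood, 8 mm thick, 100 mm along the hinge (y), reaching from 5 to 85 mm from the hinge axis, about 50 g with its peg; one face red, the other green.
- bay_blue: blue painted wooden stand fixed to the bench: base 220 x 150 x 15 mm, two blue posts 30 x 14 mm, 100 mm high, at y = +-66 mm, with its flip marker hinged between them. Origin: centre of the underside; x along the 220 mm side, z up. Two wooden rests, 14 mm square, 71 mm high, at x = +-68, y = -35 mm.  Not to be operated.
- flag_blue (a joint): Angle of the blue stand's marker: 0 lies flat to the stand -x side, red up (start 0 to 0.25); 1.57 upright; 3.14 (stop) flat to the +x side, green up. Stiff hinge (0.06 N m friction): it stays at any angle it is left.  To be left as it is.
- glue: white glue bottle with orange cap, 56 mm diameter, 130 mm high, standing on the bench; origin: centre of its underside. Leave alone.
- driver: screwdriver, black handle, 200 mm long, lying on the bench between the stands; origin under its middle. Leave alone.
- feeder: small plywood bird feeder with a pitched roof, 170 x 190 mm, 175 mm high, standing to the right of the stands; origin: centre of its underside. Leave alone.

How it is judged:
By the outcome, as a careful person would: the job done as asked, in the order asked, and still so for the second after the job is handed in, with the robot touching nothing.
It also fails if it takes over 54 s, if anything falls off the work surface, if the arm or the gripper's body presses on something with over 40 N, if the wrist force passes 120 N, or if a joint passes its speed limit or range.

## Working session

There is one attempt and no reset: what is moved stays moved. The work goes in short steps, Python scripts to look and compute and a shell command to move; the robot and the scene stay as the last step left them, time stands still between calls to the robot, and variables do not carry over. Pictures are saved under pics/ and viewed, at most 10 in all, crops included, and the job is handed in when it is done.

```bash
mkdir -p pics
cat > h.py <<'E'
import numpy as np, cv2
from rig import sensors, optics, env
def pt(cam,px,d):
    c=optics.get_calibration(cam); z=float(d)
    p=np.array([(px[0]-c['cx'])/c['fx']*z,(px[1]-c['cy'])/c['fy']*z,z,1]); return (np.array(c['cam_to_world'])@p)[:3]
def proj(cam,P):
    c=optics.get_calibration(cam); q=np.linalg.inv(np.array(c['cam_to_world']))@np.append(P,1)
    return np.array([c['fx']*q[0]/q[2]+c['cx'],c['fy']*q[1]/q[2]+c['cy']])
def onplane(cam,px,h):
    a=pt(cam,px,0.0);b=pt(cam,px,1.0); return a+(b-a)*(h-a[2])/(b[2]-a[2])
E
python3 - <<'E'
from h import *
np.set_printoptions(precision=3,suppress=True)
ims=[]
for cam in ['top','side']:
    im,d=optics.camera(cam); ims.append(im)
    cv2.imwrite(f'pics/{cam}0.png',im[:,:,::-1]); np.save(f'{cam}0.npy',d)
    for n in ['bay_yellow','hinge_yellow','peg_yellow','plate_yellow','bay_blue','glue','driver','feeder']:
        r=optics.tip_of(cam,n)
        for k in r[:2]:
            p=k['position']; u,v=int(round(p[0])),int(round(p[1])); dd=d[min(max(v,0),399),min(max(u,0),639)]
            print(cam,n,round(k['conf'],2),np.array(p),pt(cam,p,dd))
o=sensors.get_obs(); print(o['tcp_pos'],o['tool_rot'],o['t'],o['grip_width'])
E
```

```text
top bay_yellow 0.94 [355.2 225.6] [ 0.528 -0.223  0.08 ]
top hinge_yellow 0.69 [353.4 224.8] [ 0.531 -0.221  0.019]
top hinge_yellow 0.42 [276.3 144.5] [ 0.764 -0.004  0.101]
top peg_yellow 0.8 [353.9 251.7] [ 0.454 -0.217  0.086]
top plate_yellow 0.63 [357.8 244.7] [ 0.474 -0.229  0.085]
top bay_blue 0.77 [199.6 214. ] [0.573 0.223 0.077]
top glue 0.74 [276.1 148.1] [ 0.756 -0.003  0.091]
top driver 0.53 [275.3 221.2] [ 0.549  0.013 -0.002]
top feeder 0.9 [450.3 238.7] [ 0.485 -0.475  0.156]
side bay_yellow 0.75 [290.8 258. ] [ 0.523 -0.241  0.014]
side hinge_yellow 0.97 [291.9 232.7] [ 0.529 -0.235  0.079]
side peg_yellow 0.94 [252.3 231.6] [ 0.447 -0.228  0.087]
side plate_yellow 0.75 [272.7 237.7] [ 0.488 -0.251  0.083]
side plate_yellow 0.5 [287.7 205.3] [ 0.543 -0.006 -0.003]
side bay_blue 0.67 [291.2 160.1] [0.581 0.222 0.017]
side bay_blue 0.48 [273.  236.2] [ 0.489 -0.245  0.083]
side glue 0.76 [367.1 192.1] [ 0.76  -0.017  0.022]
side glue 0.25 [286.5 158.9] [0.567 0.235 0.016]
side driver 0.84 [288.4 205.6] [ 0.544 -0.012  0.001]
side feeder 0.68 [285.  380.5] [ 0.479 -0.527  0.013]
[0.27  0.591 0.231] [-0.     0.213  0.977  0.   ] 0.9 0.08530367300419883
```

View pics/top0.png

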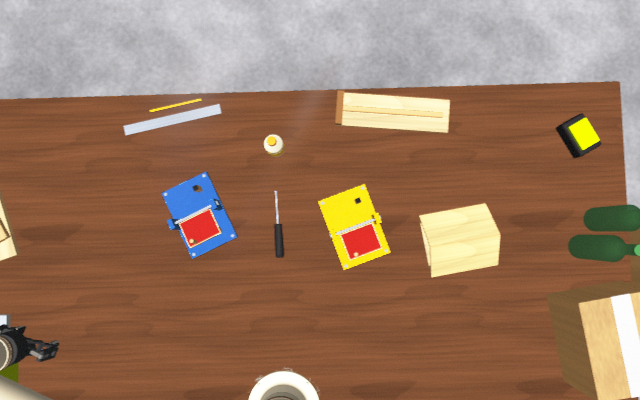

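View pics/side0.png

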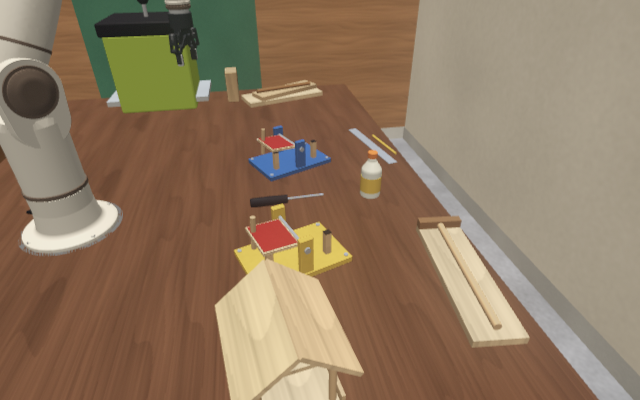

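Run:
```python
from h import *
np.set_printoptions(precision=3,suppress=True)
im,d=optics.camera('top')
hsv=cv2.cvtColor(im,cv2.COLOR_RGB2HSV)
c=optics.get_calibration('top');T=np.array(c['cam_to_world'])
v,u=np.mgrid[:400,:640]
P=np.stack([(u-c['cx'])/c['fx']*d,(v-c['cy'])/c['fy']*d,d,np.ones_like(d)],-1)@T.T
P=P[...,:3]
print('cam',T[:3,3])
region=(abs(P[...,0]-.53)<.2)&(abs(P[...,1]+.225)<.14)&(d>0)
yel=region&(hsv[...,0]>20)&(hsv[...,0]<35)&(hsv[...,1]>120)
red=region&((hsv[...,0]<8)|(hsv[...,0]>172))&(hsv[...,1]>120)
hi=yel&(P[...,2]>.09)&(P[...,2]<.115)
n,l,s,ce=cv2.connectedComponentsWithStats(hi.astype(np.uint8))
for i in range(1,n):
    if s[i,4]>10: print('post',s[i],np.median(P[l==i],0),P[l==i].mean(0))
lo=yel&(P[...,2]<.03)
q=P[lo|hi][:,:2].astype(np.float32); print('base',lo.sum(),cv2.minAreaRect(P[lo][:,:2].astype(np.float32)))
rp=P[red]; print('red',red.sum(),cv2.minAreaRect(rp[:,:2].astype(np.float32)),rp.mean(0))
A=np.c_[rp[:,:2],np.ones(len(rp))]; print(np.linalg.lstsq(A,rp[:,2],rcond=None)[0])
pk=region&(P[...,2]>.105)&(P[...,2]<.16); print('high',P[pk&~yel].mean(0),pk.sum(),P[pk&~yel].max(0))
```

```text
cam [ 0.516 -0.142  1.568]
post [373 213   8  11  54] [ 0.548 -0.284  0.099] [ 0.548 -0.283  0.098]
post [330 229   7  12  50] [ 0.506 -0.159  0.099] [ 0.505 -0.159  0.099]
base 2436 ((0.5282028317451477, -0.22620168328285217), (0.22299829125404358, 0.15949039161205292), 19.055522918701172)
red 811 ((0.4844800531864166, -0.23717500269412994), (0.07214140892028809, 0.093117356300354), 19.085023880004883) [ 0.485 -0.237  0.081]
[-0.069 -0.018  0.111]
high [ 0.448 -0.218  0.117] 17 [ 0.452 -0.213  0.121]
```

The top view shows the yellow stand near (355, 226) with its red plate at (361, 240) and its peg at (354, 254), on the side nearest the robot. The side view agrees, with the peg at (252, 230). The posts are 132 mm apart, which gives an origin of (0.527, -0.222) and a yaw of about 18.8°. The peg is where that predicts, with its top at z≈0.12.

```bash
cat >> h.py <<'E'
from scipy.spatial.transform import Rotation as R
O=np.array([.527,-.222,.075]); yaw=.328
S=R.from_euler('z',yaw).as_matrix()
np.set_printoptions(precision=3,suppress=True)
def st():
    o=sensors.get_obs(); q=o['tool_rot']; M=R.from_quat([q[1],q[2],q[3],q[0]])
    return o,M
def go(*targets):
    """stand-frame (rel hinge, mm) targets -> tool cm from here"""
    o,M=st(); p=np.array(o['tcp_pos']); 
    print('t',o['t'],'tcp',p,'hinge-mm',S.T@(p-O)*1000,'F',S.T@np.array(o['contact_force']),'w',o['grip_width'])
    want=R.from_matrix(np.c_[S[:,0]*-1,S[:,1],[0,0,-1]]); print('rot',(M.inv()*want).as_rotvec())
    for t in targets:
        w=O+S@np.array(t)/1000; print(t,'travel cm',M.inv().apply(w-p)*100); p=w
E
python3 -m crank '[{"claw":0,"travel":[-4.4,-2.7,0],"rot":[0,0,0]},{"claw":0,"travel":[-4.4,-2.7,0],"rot":[0,0,0]},{"claw":0,"travel":[-4.4,-2.7,0],"rot":[0,0,0]},{"claw":0,"travel":[-4.4,-2.7,0],"rot":[0,0,0]},{"claw":0,"travel":[-4.4,-2.7,0],"rot":[0,0,0]},{"claw":0,"travel":[-4.4,-2.7,0],"rot":[0,0,0]},{"claw":0,"travel":[-4.4,-2.7,0],"rot":[0,0,0]},{"claw":0,"travel":[-4.4,-2.7,0],"rot":[0,0,0]}]' 40
python3 -m crank '[{"claw":0,"travel":[0,0,0],"rot":[0,0,-0.151]},{"claw":0,"travel":[0,0,0],"rot":[0,0,-0.151]},{"claw":0,"travel":[0,0,0],"rot":[0,0,-0.151]},{"claw":0,"travel":[0,0,0],"rot":[0,0,-0.151]},{"claw":0,"travel":[0,0,0],"rot":[0,0,-0.151]},{"claw":0,"travel":[0,0,0],"rot":[0,0,0]}]'
python3 -c "
from h import *
go((-115,28,150))"
```

```text
t: 1.95
tcp_pos: [0.5015, 0.247, 0.2316]
tool_rot: [0.0, 0.213, 0.977, 0.0]
contact_force: [1.0, 0.1, 0.1]
grip_width: -0.0002
gripper_force: 0.0
t: 2.7
tcp_pos: [0.5006, 0.2483, 0.2313]
tool_rot: [0.0, -0.162, 0.987, 0.0]
contact_force: [-0.3, -0.7, 0.0]
grip_width: 0.0001
gripper_force: 0.0
t 2.7 tcp [0.501 0.248 0.231] hinge-mm [126.525 453.779 156.339] F [-0.543 -0.525  0.008] w 9.299778814545819e-05
rot [ 0.     0.    -0.003]
(-115, 28, 150) travel cm [ 24.018 -42.654   0.623]
```

```bash
python3 -m crank '[{"claw":0,"travel":[3,-5.3,0],"rot":[0,0,0]},{"claw":0,"travel":[3,-5.3,0],"rot":[0,0,0]},{"claw":0,"travel":[3,-5.3,0],"rot":[0,0,0]},{"claw":0,"travel":[3,-5.3,0],"rot":[0,0,0]},{"claw":0,"travel":[3,-5.3,0],"rot":[0,0,0]},{"claw":0,"travel":[3,-5.3,0],"rot":[0,0,0]},{"claw":0,"travel":[3,-5.3,0],"rot":[0,0,0]},{"claw":0,"travel":[3,-5.3,0],"rot":[0,0,0]}]'
python3 -m crank '[{"claw":0,"travel":[0,0,0],"rot":[0,0,0]}]'
python3 - <<'E'
from h import *
im,d=optics.camera('wrist'); cv2.imwrite('pics/w1.png',im[:,:,::-1])
im,d=optics.camera('side'); cv2.imwrite('pics/s1.png',cv2.resize(im[170:300,200:400,::-1],None,fx=3,fy=3))
go((-115,28,30))
c=optics.get_calibration('wrist'); print(c)
print(optics.tip_of('wrist','peg_yellow')[:2])
E
```

```text
t: 3.7
tcp_pos: [0.4088, -0.2321, 0.2318]
tool_rot: [0.001, -0.161, 0.987, -0.0]
contact_force: [0.8, -0.6, 0.0]
grip_width: -0.0001
gripper_force: 0.0
t: 3.82
tcp_pos: [0.4074, -0.2354, 0.2315]
tool_rot: [-0.0, -0.156, 0.988, -0.001]
contact_force: [0.9, 0.2, -0.5]
grip_width: 0.0003
gripper_force: 0.0
t 3.925 tcp [ 0.409 -0.23   0.231] hinge-mm [-114.421   30.128  156.305] F [ 0.095 -0.248  0.453] w 0.00024232375290005208
rot [ 0.     0.    -0.006]
(-115, 28, 30) travel cm [ 0.06  -0.218 12.63 ]
{'fx': 309.70691628693146, 'fy': 309.70691628693146, 'cx': 316.88872030823364, 'cy': 195.94424029382245, 'cam_to_world': array([[-0.317,  0.914,  0.254,  0.345],
       [ 0.948,  0.305,  0.086, -0.252],
       [ 0.001,  0.269, -0.963,  0.373],
       [ 0.   ,  0.   ,  0.   ,  1.   ]])}
[]
```

View pics/w1.png

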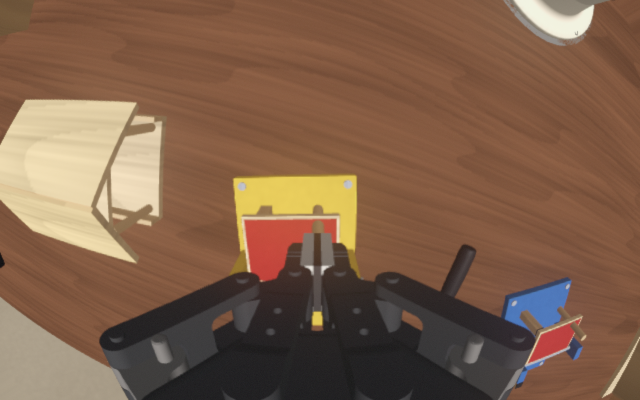

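The wrist view shows the closed fingertip (318, 240) in line with the peg (318, 222), on its outer side. I'll go down behind the peg and then push along the arc.

```bash
python3 -m crank '[{"claw":0,"travel":[0,0,4.3],"rot":[0,0,0]},{"claw":0,"travel":[0,0,4.3],"rot":[0,0,0]},{"claw":0,"travel":[0,0,4.3],"rot":[0,0,0]},{"claw":0,"travel":[0,0,0],"rot":[0,0,0]},{"claw":0,"travel":[0,0,0],"rot":[0,0,0]}]'
python3 - <<'E'
from h import *
go((-92,28,27),(-82,28,45),(-65,28,64),(-44,28,77),(-24,28,82))
im,d=optics.camera('side'); cv2.imwrite('pics/s2.png',cv2.resize(im[160:290,180:380,::-1],None,fx=3,fy=3))
E
```

```text
t: 4.6
tcp_pos: [0.4104, -0.2295, 0.1035]
tool_rot: [0.001, -0.163, 0.987, -0.0]
contact_force: [0.2, -0.6, -0.3]
grip_width: 0.0005
gripper_force: 0.0
t 4.6 tcp [ 0.41  -0.23   0.103] hinge-mm [-112.827   30.466   28.498] F [ 0.007 -0.609 -0.312] w 0.00048493102236019456
rot [-0.001  0.001 -0.   ]
(-92, 28, 27) travel cm [-2.083 -0.246  0.152]
(-82, 28, 45) travel cm [-1.002 -0.001 -1.799]
(-65, 28, 64) travel cm [-1.702 -0.001 -1.898]
(-44, 28, 77) travel cm [-2.102 -0.    -1.298]
(-24, 28, 82) travel cm [-2.001  0.    -0.498]
```

View pics/s2.png

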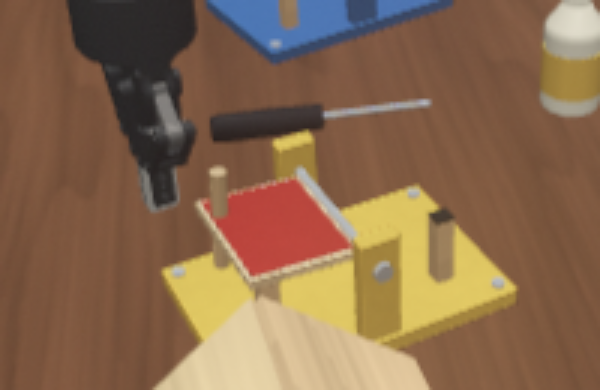

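The crop shows the fingertip (160, 205) behind the peg (218, 190), below the peg's top and clear of the plate. Now I push.

```bash
python3 -m crank '[{"claw":0,"travel":[-1.0,-0.2,0],"rot":[0,0,0]},{"claw":0,"travel":[-0.7,0,0],"rot":[0,0,0]},{"claw":0,"travel":[-0.7,0,-0.3],"rot":[0,0,0]},{"claw":0,"travel":[-0.5,0,-0.7],"rot":[0,0,0]},{"claw":0,"travel":[-0.5,0,-0.7],"rot":[0,0,0]},{"claw":0,"travel":[-0.5,0,-0.6],"rot":[0,0,0]}]'
python3 - <<'E'
from h import *
go((-65,28,64),(-44,28,77),(-24,28,82))
im,d=optics.camera('side'); cv2.imwrite('pics/s3.png',cv2.resize(im[160:290,180:380,::-1],None,fx=3,fy=3))
E
```

```text
t: 5.4
tcp_pos: [0.4451, -0.2201, 0.1257]
tool_rot: [-0.002, -0.162, 0.987, 0.0]
contact_force: [-6.3, -1.0, 4.1]
grip_width: -0.0003
gripper_force: 3.5
t 5.4 tcp [ 0.445 -0.22   0.126] hinge-mm [-76.895  28.182  50.667] F [-6.294  1.097  4.11 ] w -0.00028241950211508097
rot [ 0.001 -0.003 -0.003]
(-65, 28, 64) travel cm [-1.186 -0.013 -1.337]
(-44, 28, 77) travel cm [-2.096  0.007 -1.306]
(-24, 28, 82) travel cm [-1.999  0.006 -0.506]
```

View pics/s3.png

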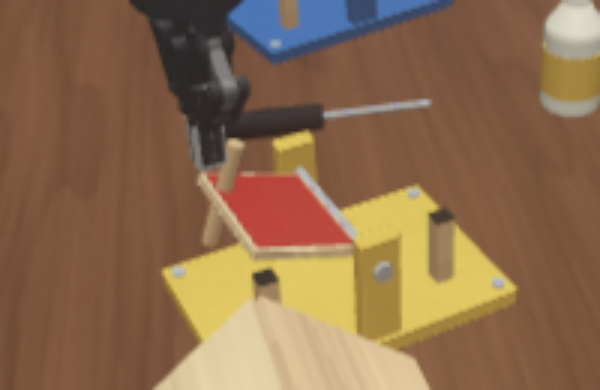

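The marker is lifting: the peg leans over at (230, 165), with the fingertip behind it at (207, 165). I carry on along the arc.

```bash
python3 -m crank '[{"claw":0,"travel":[-0.5,0,-0.8],"rot":[0,0,0]},{"claw":0,"travel":[-0.7,0,-0.8],"rot":[0,0,0]},{"claw":0,"travel":[-0.7,0,-0.5],"rot":[0,0,0]},{"claw":0,"travel":[-0.7,0,-0.5],"rot":[0,0,0]},{"claw":0,"travel":[-0.7,0,-0.3],"rot":[0,0,0]},{"claw":0,"travel":[-0.7,0,-0.2],"rot":[0,0,0]},{"claw":0,"travel":[-0.7,0,-0.1],"rot":[0,0,0]},{"claw":0,"travel":[-0.5,0,0],"rot":[0,0,0]}]'
python3 - <<'E'
from h import *
go((-24,28,120),(-80,-15,120),(-80,-15,55),(-45,-15,55))
im,d=optics.camera('side'); cv2.imwrite('pics/s4.png',cv2.resize(im[160:290,180:380,::-1],None,fx=3,fy=3))
E
```

```text
t: 6.45
tcp_pos: [0.4976, -0.2024, 0.1592]
tool_rot: [0.001, -0.163, 0.987, -0.0]
contact_force: [-4.5, 3.3, 17.5]
grip_width: -0.0002
gripper_force: 8.4
t 6.45 tcp [ 0.498 -0.202  0.159] hinge-mm [-21.529  27.984  84.2  ] F [-3.238  4.561 17.469] w -0.00015487206734530196
rot [-0.001  0.002 -0.001]
(-24, 28, 120) travel cm [ 0.24  -0.002 -3.581]
(-80, -15, 120) travel cm [ 5.595 -4.307 -0.008]
(-80, -15, 55) travel cm [0.013 0.006 6.5  ]
(-45, -15, 55) travel cm [-3.5    0.004  0.007]
```

View pics/s4.png

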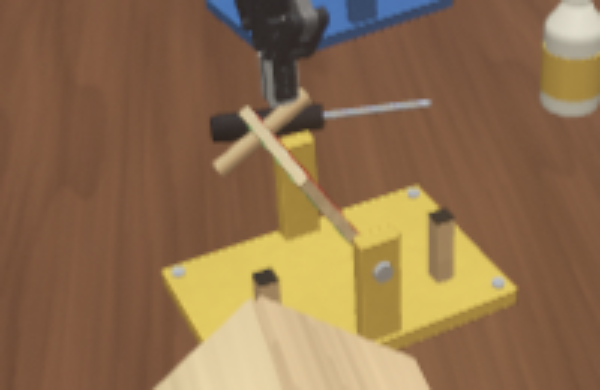

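The plate now stands at about 60° with its edge at (245, 112). Next I lift off, go around behind it beside the peg, and push the green face.

```bash
python3 -m crank '[{"claw":0,"travel":[0.2,0,-3.6],"rot":[0,0,0]},{"claw":0,"travel":[2.8,-2.2,0],"rot":[0,0,0]},{"claw":0,"travel":[2.8,-2.1,0],"rot":[0,0,0]},{"claw":0,"travel":[0,0,3.3],"rot":[0,0,0]},{"claw":0,"travel":[0,0,3.2],"rot":[0,0,0]},{"claw":0,"travel":[-1.5,0,0],"rot":[0,0,0]},{"claw":0,"travel":[-1.0,0,0],"rot":[0,0,0]},{"claw":0,"travel":[-1.0,0,0],"rot":[0,0,0]}]'
python3 - <<'E'
from h import *
go((-15,-15,60),(10,-15,56),(31,-15,43),(44,-15,24),(49,-15,3))
E
```

```text
t: 7.5
tcp_pos: [0.4899, -0.251, 0.1297]
tool_rot: [0.001, -0.163, 0.987, -0.001]
contact_force: [-1.4, -0.3, 1.8]
grip_width: -0.0
gripper_force: 0.7
t 7.5 tcp [ 0.49  -0.251  0.13 ] hinge-mm [-44.442 -15.472  54.715] F [-1.423  0.137  1.757] w -4.306295217830516e-05
rot [-0.002  0.002 -0.001]
(-15, -15, 60) travel cm [-2.945  0.049 -0.524]
(10, -15, 56) travel cm [-2.499  0.003  0.404]
(31, -15, 43) travel cm [-2.098  0.004  1.303]
(44, -15, 24) travel cm [-1.297  0.004  1.902]
(49, -15, 3) travel cm [-0.497  0.004  2.101]
```

```bash
python3 -m crank '[{"claw":0,"travel":[-0.8,0,-0.1],"rot":[0,0,0]},{"claw":0,"travel":[-0.8,0,-0.1],"rot":[0,0,0]},{"claw":0,"travel":[-0.8,0,-0.1],"rot":[0,0,0]},{"claw":0,"travel":[-0.8,0,-0.1],"rot":[0,0,0]},{"claw":0,"travel":[-0.8,0,0.1],"rot":[0,0,0]},{"claw":0,"travel":[-0.8,0,0.1],"rot":[0,0,0]},{"claw":0,"travel":[-0.7,0,0.2],"rot":[0,0,0]}]'
python3 - <<'E'
from h import *
go((31,-15,43),(44,-15,24),(49,-15,3))
im,d=optics.camera('side'); cv2.imwrite('pics/s5.png',cv2.resize(im[160:290,180:380,::-1],None,fx=3,fy=3))
E
```

```text
t: 8.38
tcp_pos: [0.5405, -0.2332, 0.1281]
tool_rot: [-0.0, -0.162, 0.987, 0.0]
contact_force: [-1.9, -0.2, 0.4]
grip_width: 0.0001
gripper_force: 0.5
t 8.375 tcp [ 0.541 -0.233  0.128] hinge-mm [  9.234 -14.921  53.093] F [-1.889  0.424  0.409] w 0.00011369529810786267
rot [ 0.     0.    -0.002]
(31, -15, 43) travel cm [-2.177 -0.004  1.009]
(44, -15, 24) travel cm [-1.3    0.002  1.9  ]
(49, -15, 3) travel cm [-0.5    0.001  2.1  ]
```

View pics/s5.png

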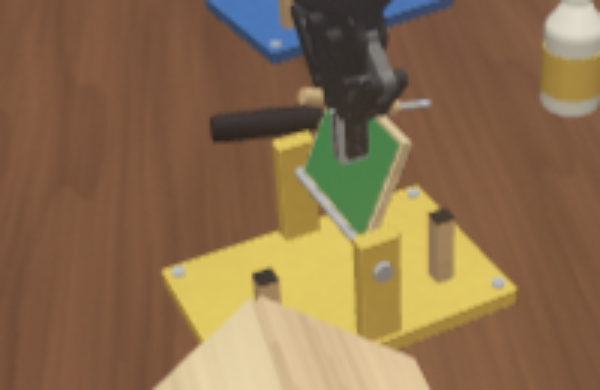

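The plate is past vertical with its green face at (350, 170) and the finger on it. I follow it over and down.

```bash
python3 -m crank '[{"claw":0,"travel":[-0.7,0,0.3],"rot":[0,0,0]},{"claw":0,"travel":[-0.7,0,0.3],"rot":[0,0,0]},{"claw":0,"travel":[-0.7,0,0.5],"rot":[0,0,0]},{"claw":0,"travel":[-0.6,0,0.8],"rot":[0,0,0]},{"claw":0,"travel":[-0.6,0,0.9],"rot":[0,0,0]},{"claw":0,"travel":[-0.3,0,0.7],"rot":[0,0,0]},{"claw":0,"travel":[-0.2,0,0.7],"rot":[0,0,0]},{"claw":0,"travel":[0,0,0.3],"rot":[0,0,0]}]'
python3 -c "
from h import *
go((49,-15,3))"
```

```text
t: 9.43
tcp_pos: [0.5758, -0.2209, 0.0826]
tool_rot: [-0.0, -0.162, 0.987, 0.0]
contact_force: [0.6, 0.2, 0.3]
grip_width: -0.0001
gripper_force: 0.3
t 9.425 tcp [ 0.576 -0.221  0.083] hinge-mm [ 46.561 -14.729   7.587] F [ 0.632 -0.054  0.337] w -0.0001242334181511206
rot [ 0.001 -0.001 -0.002]
(49, -15, 3) travel cm [-0.244 -0.027  0.459]
```

```bash
python3 -m crank '[{"claw":0,"travel":[-0.3,0,0.3],"rot":[0,0,0]},{"claw":0,"travel":[-0.2,0,0.2],"rot":[0,0,0]},{"claw":0,"travel":[0,0,0.1],"rot":[0,0,0]},{"claw":0,"travel":[0,0,0],"rot":[0,0,0]}]'
```

```text
t: 9.93
tcp_pos: [0.5796, -0.2202, 0.0789]
tool_rot: [-0.001, -0.162, 0.987, -0.0]
contact_force: [-7.4, 1.4, 13.7]
grip_width: -0.0003
gripper_force: 7.0
```

The finger is at the plate's flat surface height (79 mm) with 14 N of reaction, so the plate is on its stop. I'll lift off and check.

```bash
python3 -m crank '[{"claw":0,"travel":[0,0,-3],"rot":[0,0,0]},{"claw":0,"travel":[0,0,-5],"rot":[0,0,0]},{"claw":0,"travel":[0,0,-5],"rot":[0,0,0]},{"claw":0,"travel":[5,0,-2],"rot":[0,0,0]},{"claw":0,"travel":[6,0,0],"rot":[0,0,0]},{"claw":0,"travel":[6,0,0],"rot":[0,0,0]},{"claw":0,"travel":[4,0,0],"rot":[0,0,0]},{"claw":0,"travel":[0,0,0],"rot":[0,0,0]}]'
python3 - <<'E'
from h import *
im,d=optics.camera('side'); a=cv2.resize(im[100:300,200:420,::-1],None,fx=2.7,fy=2.7)
im,d=optics.camera('top'); cv2.imwrite('pics/s6.png',a)
c=optics.get_calibration('top'); hsv=cv2.cvtColor(im,cv2.COLOR_RGB2HSV)
v,u=np.mgrid[:400,:640]
P=(np.stack([(u-c['cx'])/c['fx']*d,(v-c['cy'])/c['fy']*d,d,np.ones_like(d)],-1)@np.array(c['cam_to_world']).T)[...,:3]
Q=(P-O)@S*1000
for nm,hm in [('green',(hsv[...,0]>40)&(hsv[...,0]<85)),('red',(hsv[...,0]<8)|(hsv[...,0]>172))]:
    m=hm&(hsv[...,1]>100)&(abs(Q[...,0])<100)&(abs(Q[...,1])<60)&(abs(Q[...,2])<60)&(d>0)
    print(nm,m.sum())
    if m.sum()>100: q=Q[m]; q=q[q[:,2]<15]; print(q.mean(0), np.polyfit(q[:,0],q[:,2],1))
for n in ['glue','driver','feeder','bay_blue']:
    k=optics.tip_of('top',n); print(n,k and k[0]['position'])
E
```

```text
t: 10.92
tcp_pos: [0.3786, -0.2886, 0.2276]
tool_rot: [-0.0, -0.16, 0.987, -0.0]
contact_force: [1.0, -0.1, 0.3]
grip_width: 0.0003
gripper_force: 0.0
green 799
[43.841 -0.627  3.451] [0.011 2.966]
red 0
glue [277.3, 147.5]
driver [275.5, 227.6]
feeder [450.0, 236.1]
bay_blue [201.0, 218.1]
```

View pics/s6.png

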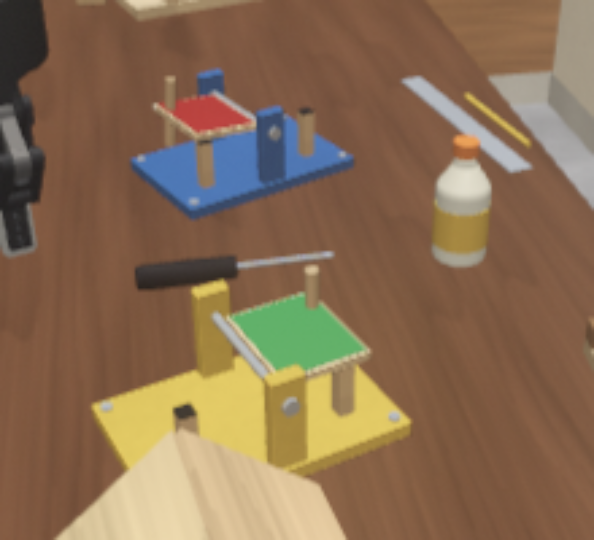

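The yellow marker lies green up at (300, 335), within about 0.01 rad of flat, on the far rest. Blue is still red up at (208, 115), and the bottle, screwdriver and feeder haven't moved.

```bash
python3 -c "
from rig import env
print(env.sign_off())"
```

```text
the job is handed in; nothing more can be done
None
```

The yellow marker is flipped and lies flat with its green face up, done by pushing alone; the blue marker, glue bottle, screwdriver and bird feeder were left as they were, and the job was handed in at about 11 s of the 54 s allowed.

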